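# Draw the wine locker's bolt with the hooked rod

## Task

Pick up the hooked rod by its wooden handle and use its hook to draw the bolt of the narrow one-bottle locker fully back towards you, to its stop; the bolt is to be moved only with the rod, never with the gripper. Leave the bolt of the wide two-bottle locker as it is. Then lay the rod down on the table and let go; do not drop it.

Things in the scene. Friction and masses are not known exactly. Their poses are not given: they have to be found in the camera images.
- hook_rod_grip (a point): Grip centre of the loose hooked rod (0.22 kg), which lies flat on the table: its balance point, on the wooden handle half-way up, 14 mm over the underside. x points along the rod to the hook, z up as it lies. Handle 22 wide, 28 high, from 120 behind this point to 30 ahead; then a straight 10 mm steel bar, axis 2 below this point. A like rod with no hook lies nearby, not needed.
- hook_rod_ferrule (a point): Where the rod's steel bar leaves the handle, on the bar's axis, 30 ahead of the grip centre, same axes. The 10 mm bar runs 210 mm ahead of this point, then turns square to the left (+y, flat as it lies) as a 10 mm prong whose axis ends 55 mm out at the centre of a 24 mm ball. The post goes in the 38 mm gap between bar and ball; the prong, beyond the post, draws it back.
- bolt_end_single (a point): Near end of the narrow locker's round 12 mm bolt, on its axis, 122 over the table (locker fixed, 120 wide, 360 long, 110 high, one bottle). x runs along bolt and locker, away from the robot; draw along -x. The bolt's upright 14 mm steel post, moving with it, stands 100 ahead (+x) of this point, free from 136 to 195 over the table, out of the gripper's reach. Nothing else rises above 136.
- bolt_single (a joint): Bolt of the narrow locker, in m: 0 fully shut, 0.07 fully drawn back at its stop; starts at 0 to 0.015. No spring; slides with about 3.5 N of friction and stays where it is left.
- bolt_double (a joint): Bolt of the wide locker beside it (210 wide, otherwise alike, two lying bottles); same values; starts at 0 to 0.015. Its centre is at least 280 mm to the side of the narrow one's. To be left as it is.

How it is judged:
By the outcome, as a careful person would: the job done as asked, in the order asked, and still so for the second after the job is handed in, with the robot touching nothing.
It also fails if it takes over 58 s, if anything falls off the work surface, if the arm or the gripper's body presses on something with over 40 N, if the wrist force passes 120 N, or if a joint passes its speed limit or range.

## Robot

A 6-joint arm with a two-finger parallel gripper is mounted at the origin on the work surface. World frame = base frame: x ahead of the robot, y to its left, z up, the work surface at z = 0. Lengths are in mm, angles in rad, forces in N, time in s.
With the tool pointing down it reaches from about 400 to 925 mm from the base axis. Payload 12.5 kg.
Tool frame: the origin (TCP) lies midway between the tips of the shut fingers; the grasp point (between the pads) lies env.grasp_offset behind it (env.grasp_offset is the distance from the TCP to the grasp point, in mm); x points along the fingers, y is the direction in which the jaws open and shut, and the axes are right-handed (so a half turn about x gives the same grasp; the last joint's range is limited). The gripper opens to 95 mm and grips with 3 to 60 N. Pads are 20 mm wide; open, the fingers measure 119 mm over their backs; the gripper's body (75 mm by 180 mm) begins 59 mm behind the grasp point.
Start: joints at [-1.367, 0.491, 1.559, -0, 1.092, -0.106], TCP at [190.566, -595.258, 214.661] pointing down, gripper open.
Joint ranges: [-3.1, 3.1], [-0.84, 2.19], [0.05, 2.79], [-1.13, 4.28], [0.06, 2.93], [-2.69, 2.69]. Speed limits (rad/s): [2.22, 2.22, 2.79, 3.14, 3.14, 3.14].

## Interface

Orientations are given as [roll, pitch, yaw] about the fixed x, y, z axes, in that order (R = Rz(yaw) Ry(pitch) Rx(roll)).
In Python, from cell import env gives the robot as it stands.
- The arm moves only by the tool apply_moves, never from a script. Its arguments are lists of equal length, an entry for each row: "offset": the shift along the world's x, y, z in units of 25 mm (1.0 is 25 mm), a list of three; "yaw": the turn about the world's z in units of 6 degrees (1.0 is 6 degrees); "jaw": the closure, from -1 (fully open) to 1 (shut), so that 0 is half open. A call has 1 to 20 rows; each row is the pose to reach, as a shift and turn from the pose measured when the call began; what a row does not reach only later rows make up. A row lasts 1/8 s, in which the tool goes at most 62.5 mm and 10.7 degrees, less where a joint would pass 70% of its speed; a pose out of reach is approached as far as the arm can. A call with a gripper value outside its range is refused whole. The fingers move at their own pace and stop on an object; the grip force is fixed at half the most. Time passes only in rows, so rows that repeat a pose let the fingers close. It gives the time, the measured TCP pose, the force and the opening at its end, in the units of the state.
- env.state(): the state, without advancing time (a new reading comes with each control period).
- env.read_camera(name): name is "side" or "top" or "wrist"; returns a dict with "frame" (400x640x3 uint8, red, green, blue), "fx", "fy", "cx", "cy" (pixels), "distortion" ([k1, k2, p1, p2, k3] as OpenCV has them; the pictures are not rectified), "xyz" and "rotation" of the camera in the world; the wrist camera has in their place "hand_eye" (4x4, takes a point from camera to tool coordinates, whose origin is the TCP and whose axes are the tool frame's). Camera axes: x right, y down, z forward; pixel columns grow to the right and rows downward; lengths in mm; the calibration is good to about 2 mm. A picture is of the moment at which its call begins: read the wrist's pose just before it. There is no depth.
- env.job_done(): hands the job in, once; it reports no verdict.
The state is a dict: "t": time; "joints": joint angles; "qvel": joint speeds; "tau": joint torques, N m; "eef_pos": TCP position; "tcp_rot": TCP orientation; "ft_force": force on the tool from outside, world axes, zero at the start; "moment": the same for the moment, N m; "opening": opening from 0.0 (shut) to 1.0 (fully open).
Only numpy, scipy, OpenCV 4.12 (cv2) and the standard library are available. Lean on these libraries where they do the work, as an engineer would, in place of code of your own. Each camera call takes 0.05 s, during which the arm holds its last target.

## Working session

There is one attempt and no reset: what is moved stays moved. The work goes in short steps, Python scripts to look and compute and a tool call to move; the robot and the scene stay as the last step left them, time stands still between calls to the robot, and variables do not carry over. Pictures are saved under pics/ and viewed, and the job is handed in when it is done.

Besides the shell and the picture viewer there is one more tool, called as name(argument=value, ...), one argument or row to a line, values as JSON. apply_moves: Moves the arm, as the interface text tells. Its arguments: {"type":"object","properties":{"offset":{"type":"array"},"yaw":{"type":"array"},"jaw":{"type":"array"}},"required":["offset","yaw","jaw"]}

```bash
ls; mkdir -p pics; python3 - <<'E'
from cell import env
import cv2
s=env.state(); print(s, env.grasp_offset)
for n in("top","side","wrist"):
    c=env.read_camera(n); cv2.imwrite(f"pics/{n}0.png",c["frame"][:,:,::-1])
    print(n,{k:v for k,v in c.items() if k!="frame"})
E
```

```text
pics
{'t': 0.0, 'joints': array([-1.36659783e+00,  4.91534685e-01,  1.55949350e+00,  1.26965504e-05,
        1.09169318e+00, -1.05577423e-01]), 'qvel': array([-0.00038148,  0.00036828,  0.00163169,  0.00059563, -0.00153695,
        0.00029012]), 'tau': array([ 1.50562708e-03, -6.12649369e+01, -2.58187670e+01,  6.93025533e-02,
        4.81435668e-02, -8.78623246e-05]), 'eef_pos': array([ 190.51240394, -594.97885482,  214.06203539]), 'tcp_rot': array([-1.68634982,  1.56966756,  1.76501289]), 'ft_force': array([-0.39897182,  0.02302391, -0.22736878]), 'moment': array([-0.02019275,  0.0114195 , -0.0348043 ]), 'opening': 0.9981304210598398} 18.8
top {'fx': 499.797859742976, 'fy': 499.797859742976, 'cx': 323.00491302855136, 'cy': 197.11018932546483, 'distortion': array([-0.12673131,  0.        ,  0.        ,  0.        ,  0.        ]), 'xyz': array([ 451.05955717,  -45.31755938, 1027.04711435]), 'rotation': array([-3.01530254,  0.00372862, -1.597318  ])}
side {'fx': 381.54720215128367, 'fy': 381.54720215128367, 'cx': 317.7674620082992, 'cy': 199.58661513309238, 'distortion': array([0.00517662, 0.        , 0.        , 0.        , 0.        ]), 'xyz': array([209.22334743, 603.71416148, 563.9494851 ]), 'rotation': array([-2.1481235 ,  0.01274234, -2.63202434])}
wrist {'fx': 280.3400169076067, 'fy': 280.3400169076067, 'cx': 317.998991833375, 'cy': 202.12577512659445, 'distortion': array([-0.05078005,  0.        ,  0.        ,  0.        ,  0.        ]), 'hand_eye': array([[-7.06473882e-04, -2.91054349e-01,  9.56706259e-01,
        -1.70791113e+02],
       [ 9.99998618e-01,  1.23447111e-03,  1.11400033e-03,
         2.00329005e-01],
       [-1.50526088e-03,  9.56705724e-01,  2.91053075e-01,
        -8.06394354e+01],
       [ 0.00000000e+00,  0.00000000e+00,  0.00000000e+00,
         1.00000000e+00]])}
```

View pics/top0.png

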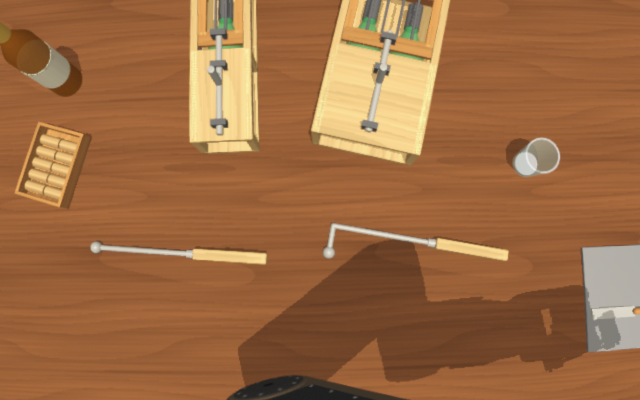

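View pics/side0.png

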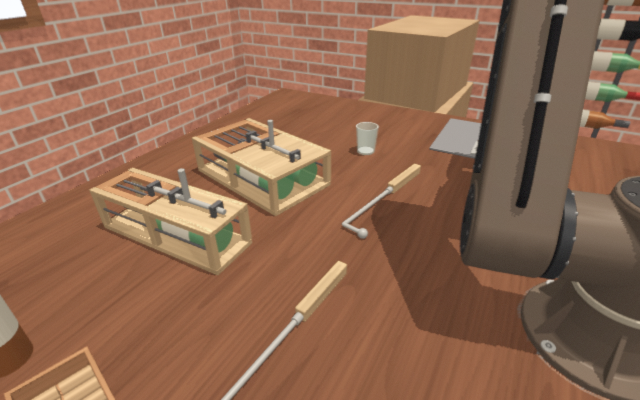

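View pics/wrist0.png

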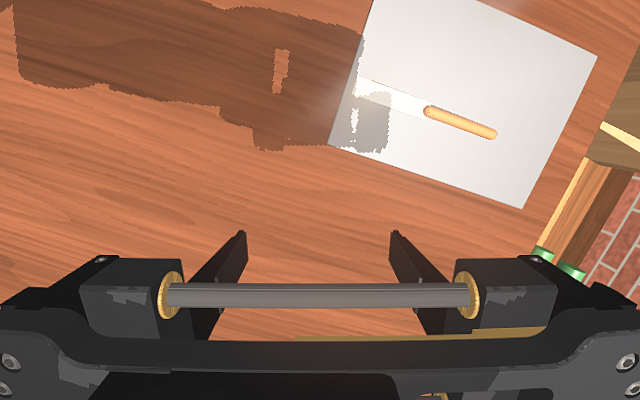

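The top view shows the hooked rod with its handle spanning (437,243)–(507,255), the corner at (334,227) and the ball at (329,253). The plain rod is to the left. The narrow locker's bolt runs from (220,130) up the picture, with its post near (213,72). The wide locker's bolt end is at (369,128). The side view agrees. Next I'll measure.

```bash
cat > h.py <<'E'
from cell import env
import numpy as np, cv2
from scipy.spatial.transform import Rotation as R
def ray(c,px,pose=None):
    K=np.array([[c["fx"],0,c["cx"]],[0,c["fy"],c["cy"]],[0,0,1]])
    u=cv2.undistortPoints(np.array([[px]],float),K,c["distortion"])[0,0]
    d=np.array([u[0],u[1],1.])
    if "xyz" in c:
        return np.array(c["xyz"]),R.from_euler("xyz",c["rotation"]).apply(d)
    T=np.eye(4);T[:3,:3]=R.from_euler("xyz",pose[1]).as_matrix();T[:3,3]=pose[0]
    M=T@c["hand_eye"]; return M[:3,3],M[:3,:3]@d
def onz(c,px,z,pose=None):
    o,d=ray(c,px,pose); return o+d*(z-o[2])/d[2]
def proj(c,P):
    K=np.array([[c["fx"],0,c["cx"]],[0,c["fy"],c["cy"]],[0,0,1]])
    Rm=R.from_euler("xyz",c["rotation"]).as_matrix().T
    return cv2.projectPoints(np.array([P],float),cv2.Rodrigues(Rm)[0],-Rm@c["xyz"],K,c["distortion"])[0].ravel()
def save(n,im): cv2.imwrite("pics/"+n,im[:,:,::-1])
E
python3 - <<'E'
from h import *
c=env.read_camera("top"); f=c["frame"]
save("rod1.png",cv2.resize(f[205:275,310:520],None,fx=3.8,fy=3.8,interpolation=cv2.INTER_CUBIC))
save("lock1.png",cv2.resize(f[20:160,180:270],None,fx=4,fy=4,interpolation=cv2.INTER_CUBIC))
s=env.read_camera("side")["frame"]
save("sl1.png",cv2.resize(s[160:270,85:255],None,fx=4,fy=4,interpolation=cv2.INTER_CUBIC))
E
```

```text
(no output)
```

View pics/rod1.png

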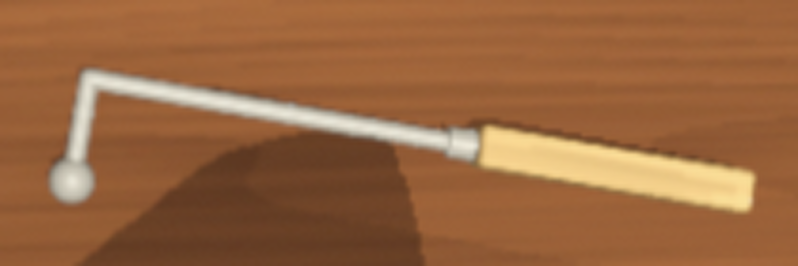

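View pics/lock1.png

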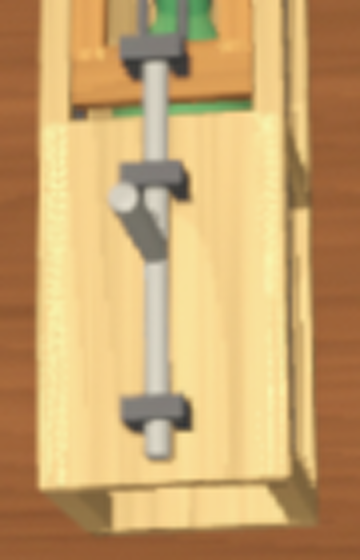

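View pics/sl1.png

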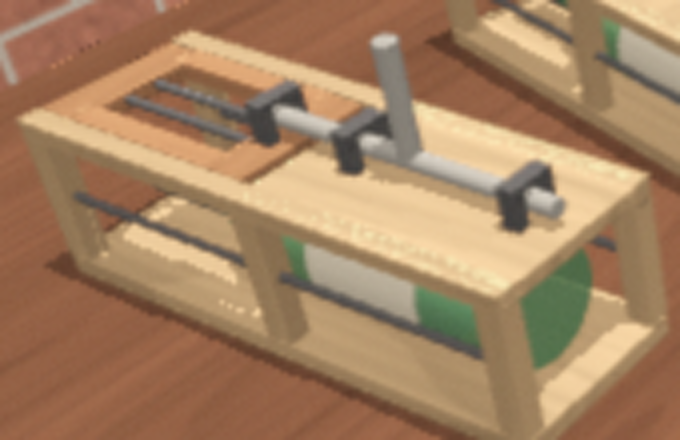

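```bash
python3 - <<'E'
from h import *
c=env.read_camera("top"); s=env.read_camera("side")
np.set_printoptions(precision=1,suppress=True)
def pr(x0,y0,k,x,y): return ((x+.5)/k-.5+x0,(y+.5)/k-.5+y0)
r=lambda x,y:pr(310,205,3.8,x,y); l=lambda x,y:pr(180,20,4,x,y); q=lambda x,y:pr(85,160,4,x,y)
# colour mask handle
f=c["frame"]; hsv=cv2.cvtColor(f,cv2.COLOR_RGB2HSV)
m=np.zeros(f.shape[:2],np.uint8); m[225:270,425:520]=((hsv[225:270,425:520,2]>190)&(hsv[225:270,425:520,1]>80)).astype(np.uint8)
cn=max(cv2.findContours(m,0,1)[0],key=cv2.contourArea); rr=cv2.minAreaRect(cn); print(rr)
hc=onz(c,rr[0],24); print("handle centre",hc)
b=cv2.boxPoints(rr); P=np.array([onz(c,p,26) for p in b]); print([np.linalg.norm(P[i]-P[(i+1)%4]) for i in range(4)])
ha=onz(c,r(482,146),28);hb=onz(c,r(752,191),28);co=onz(c,r(90,79),12);ba=onz(c,r(72,181),12)
print("h front,back",ha,hb,np.linalg.norm(ha-hb),"corner",co,"ball",ba,np.linalg.norm(co-ba))
fe=onz(c,r(480,146),12)
print("bar len",np.linalg.norm(fe-co))
for a,d in((co,hb),(co,ha),(ba,co)): v=(a-d)[:2]; print("ang",np.degrees(np.arctan2(v[1],v[0])))
u=(co-hb);u[2]=0;u/=np.linalg.norm(u); print("grip", co-u*240, hb+u*120, ha-u*30)
e=onz(c,l(157,455),122); pt=onz(c,l(124,197),195); g=onz(c,l(155,65),122)
print("bolt end",e,"post top",pt,"far",g)
v=(g-e);print("bolt ang",np.degrees(np.arctan2(v[1],v[0])))
print("side: end",onz(s,q(556,207),122),"posttop",onz(s,q(385,42),195))
for a,bb in((l(157,455),q(553,207)),(l(124,197),q(385,42))):
    o1,d1=ray(c,a);o2,d2=ray(s,bb);A=np.stack([d1,-d2],1);t=np.linalg.lstsq(A,o2-o1,rcond=None)[0]
    print("tri",o1+d1*t[0],o2+d2*t[1])
# locker edges top left edge
for a in (l(38,487),l(290,480),l(60,0),l(40,330)): print("edge",onz(c,a,110))
# wide
E
```

```text
((471.97344970703125, 249.1565399169922), (72.35786437988281, 11.012434005737305), 9.619729042053223)
handle centre [ 464.4 -343.    24. ]
[np.float64(22.174427800034916), np.float64(148.89515372581644), np.float64(22.37383617158647), np.float64(148.5332943338136)]
h front,back [ 479. -270.   28.] [ 450.1 -414.9   28. ] 147.76309042832787 corner [521.4 -64.4  12. ] ball [467.3 -53.2  12. ] 55.237357966185634
bar len 212.2841824009141
ang 78.50323590032728
ang 78.33693660554904
ang 168.37124946439363
grip [ 473.6 -299.6   12. ] [ 474.  -297.3   28. ] [ 473.  -299.4   28. ]
bolt end [691.5 146.6 122. ] post top [790.  147.1 195. ] far [887.4 150.  122. ]
bolt ang 0.986019887748507
side: end [692.9 142.8 122. ] posttop [788.1 146.6 195. ]
tri [690.8 146.1 124.6] [691.2 146.4 124.8]
tri [789.9 147.  195.3] [788.7 146.1 194.6]
edge [681.1 206.3 110. ]
edge [680.4  85.8 110. ]
edge [930.8 201.3 110. ]
edge [758.7 206.8 110. ]
```

```bash
python3 - <<'E'
from h import *
s=env.state(); M=R.from_euler("xyz",s["tcp_rot"]).as_matrix(); print(M.round(3),np.degrees(np.arctan2(M[1,1],M[0,1])), np.degrees(s["joints"]),s["eef_pos"],s["t"])
p=np.array([474.,-299,0]);print((p-s["eef_pos"])/25)
E
```

```text
[[-0.     0.305 -0.952]
 [ 0.    -0.952 -0.305]
 [-1.    -0.    -0.   ]] -72.24958772708007 [-7.83000315e+01  2.81363700e+01  8.93270025e+01  1.04291290e-03
  6.25480563e+01 -6.05092441e+00] [ 190.56094518 -595.19297854  214.5020312 ] 0.35
[11.33756219 11.84771914 -8.58008125]
```

apply_moves(
  offset=[
    [1, 1, -0.3],
    [2.5, 2.6, -0.8],
    [4.2, 4.4, -1.3],
    [6, 6.2, -1.8],
    [7.7, 8, -2.3],
    [9.2, 9.6, -2.8],
    [10.3, 10.8, -3.2],
    [11, 11.5, -3.4],
    [11.34, 11.85, -3.5],
    [11.34, 11.85, -3.5],
    [11.34, 11.85, -3.5],
    [11.34, 11.85, -3.5],
  ],
  yaw=[0.8, 2.2, 3.7, 5.2, 6.7, 8, 9, 9.7, 10.1, 10.1, 10.1, 10.1],
  jaw=[-1, -1, -1, -1, -1, -1, -1, -1, -1, -1, -1, -1],
)

```text
t: 1.85
eef_pos: [473.6, -299.7, 127.2]
tcp_rot: [0.475, 1.571, -1.301]
ft_force: [-0.6, -0.2, 0.2]
opening: 1.002
```

```bash
python3 - <<'E'
from h import *
s=env.state(); c=env.read_camera("wrist"); save("w1.png",c["frame"])
M=R.from_euler("xyz",s["tcp_rot"]).as_matrix(); print(np.degrees(np.arctan2(M[1,1],M[0,1])),s["eef_pos"],s["t"])
E
```

```text
-11.749499830588933 [ 473.58276101 -299.69743005  127.24865892] 1.85
```

View pics/w1.png

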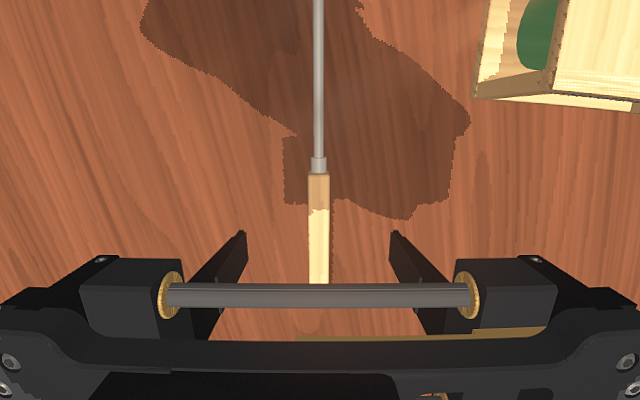

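The rod runs vertically at column 319, centred between the fingers, and the handle's front is at row 172. I'll check that front position and then go down.

```bash
python3 - <<'E'
from h import *
s=env.state(); c=env.read_camera("wrist");p=(s["eef_pos"],s["tcp_rot"])
a=onz(c,(318.5,172.5),28,p);b=onz(c,(318.5,1),12,p);v=b-a;print(a,b,np.degrees(np.arctan2(v[1],v[0])));v[2]=0;print(a-30*v/np.linalg.norm(v), s["eef_pos"])
E
```

```text
[ 478.78540307 -270.77201902   28.        ] [ 509.66569741 -120.699091     12.        ] 78.37261939064896
[ 472.73902249 -300.15639041   28.        ] [ 473.62938772 -299.61969513  127.22146072]
```

apply_moves(
  offset=[
    [0, 0, -1],
    [0, 0, -2],
    [0, 0, -3],
    [0, 0, -4],
    [0, 0, -4.6],
    [0, 0, -4.9],
    [0, 0, -4.9],
    [0, 0, -4.9],
  ],
  yaw=[0, 0, 0, 0, 0, 0, 0, 0],
  jaw=[-1, -1, -1, -1, -1, -1, -1, -1],
)

```text
t: 2.95
eef_pos: [474.0, -299.7, 5.4]
tcp_rot: [1.008, 1.57, -0.768]
ft_force: [0.4, 0.1, 0.7]
opening: 1.0
```

apply_moves(
  offset=[
    [0, 0, 0],
    [0, 0, 0],
    [0, 0, 0],
    [0, 0, 0],
    [0, 0, 0],
    [0, 0, 0],
    [0, 0, 0],
    [0, 0, 0],
  ],
  yaw=[0, 0, 0, 0, 0, 0, 0, 0],
  jaw=[1, 1, 1, 1, 1, 1, 1, 1],
)

```text
t: 3.95
eef_pos: [474.0, -299.7, 5.4]
tcp_rot: [1.002, 1.57, -0.773]
ft_force: [-0.1, 0.7, -1.1]
opening: 0.23
```

apply_moves(
  offset=[
    [0, 0, 0.3],
    [0, 0, 0.8],
    [0, 0, 1.6],
    [0, 0, 2.6],
    [0, 0, 3.6],
    [0, 0, 4.6],
    [0, 0, 5.6],
    [0, 0, 6.6],
    [0, 0, 7.6],
    [0, 0, 8.5],
    [0, 0, 9.1],
    [0, 0, 9.4],
    [0, 0, 9.4],
    [0, 0, 9.4],
  ],
  yaw=[0, 0, 0, 0, 0, 0, 0, 0, 0, 0, 0, 0, 0, 0],
  jaw=[1, 1, 1, 1, 1, 1, 1, 1, 1, 1, 1, 1, 1, 1],
)

```text
t: 5.7
eef_pos: [473.7, -299.6, 239.6]
tcp_rot: [-1.556, 1.571, 2.952]
ft_force: [0.3, -0.4, -3.4]
opening: 0.231
```

```bash
python3 - <<'E'
from h import *
c=env.read_camera("side");save("s2.png",c["frame"]);c=env.read_camera("top");save("t2.png",c["frame"])
E
```

```text
(no output)
```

View pics/s2.png

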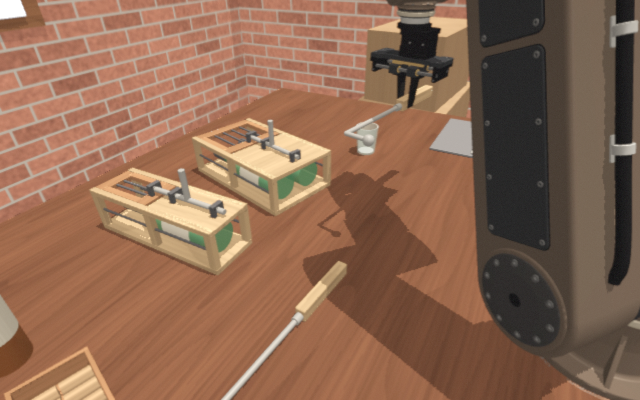

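View pics/t2.png

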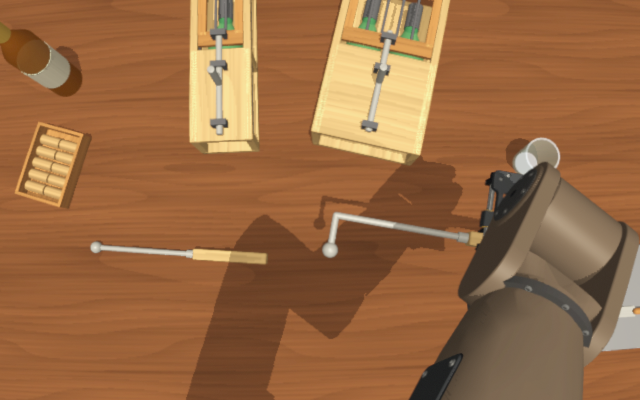

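The rod is held level, with the corner at (337,215) and the ball at (330,250) in the top view. Now I'll swing it over the narrow locker's post, clear of all the posts.

apply_moves(
  offset=[
    [0.06, 0.25, 0],
    [0.2, 0.8, 0],
    [0.4, 1.6, 0],
    [0.65, 2.7, 0],
    [0.9, 3.8, 0],
    [1.2, 4.9, 0],
    [1.45, 6, 0],
    [1.7, 7.1, 0],
    [1.97, 8.2, 0],
    [2.23, 9.3, 0],
    [2.5, 10.4, 0],
    [2.77, 11.5, 0],
    [3.0, 12.6, 0],
    [3.3, 13.7, 0],
    [3.55, 14.8, 0],
    [3.8, 15.8, 0],
    [3.95, 16.5, 0],
    [4.05, 16.9, 0],
    [4.05, 16.9, 0],
    [4.05, 16.9, 0],
  ],
  yaw=[-0.2, -0.6, -1.2, -2, -2.9, -3.8, -4.6, -5.5, -6.3, -7.2, -8, -8.9, -9.7, -10.6, -11.4, -12.2, -12.7, -13, -13, -13],
  jaw=[1, 1, 1, 1, 1, 1, 1, 1, 1, 1, 1, 1, 1, 1, 1, 1, 1, 1, 1, 1],
)

```text
t: 8.3
eef_pos: [574.8, 122.7, 239.5]
tcp_rot: [-0.086, 1.57, 3.061]
ft_force: [0.2, 0.5, -2.6]
opening: 0.231
```

```bash
python3 - <<'E'
from h import *
s=env.state();M=R.from_euler("xyz",s["tcp_rot"]).as_matrix(); print(np.degrees(np.arctan2(M[1,1],M[0,1])),s["eef_pos"],s["t"],s["ft_force"],np.degrees(s["joints"]))
c=env.read_camera("side");save("s3.png",cv2.resize(c["frame"][50:280,60:380],None,fx=2.5,fy=2.5));c=env.read_camera("top");save("t3.png",cv2.resize(c["frame"][0:200,120:380],None,fx=3,fy=3))
E
```

```text
-89.70249003690408 [574.83854408 122.68993084 239.46634181] 8.3 [ 0.24785615  0.48110152 -2.62705059] [5.60866004e+00 2.37172159e+01 9.28894596e+01 5.11111005e-03
 6.34186050e+01 9.53088615e+01]
```

View pics/s3.png

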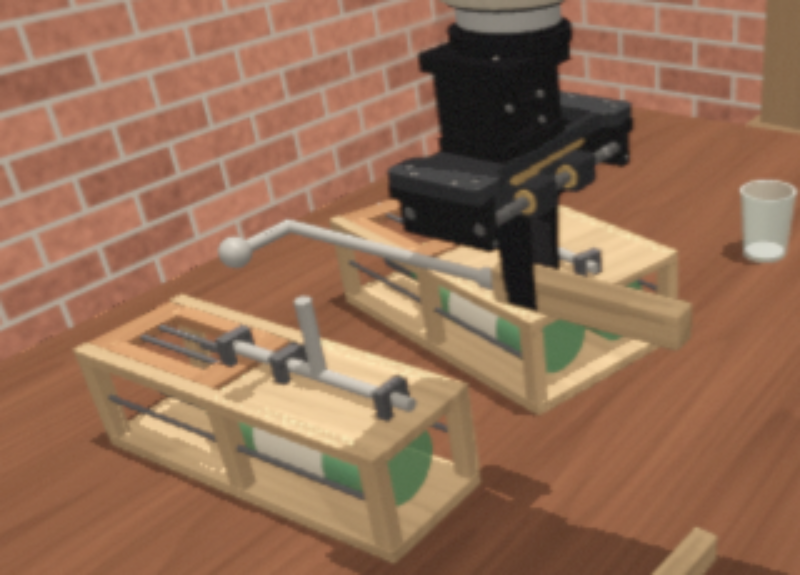

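View pics/t3.png

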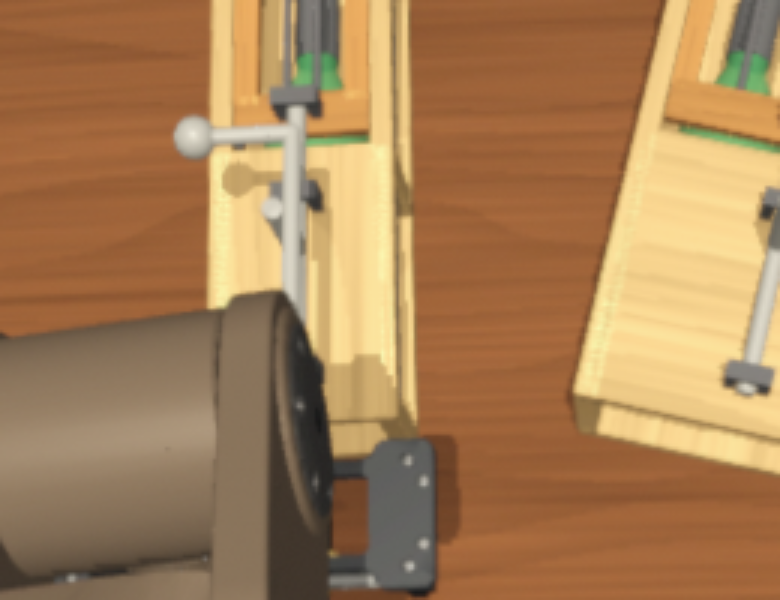

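```bash
python3 - <<'E'
from h import *
np.set_printoptions(precision=1,suppress=True)
c=env.read_camera("top"); s=env.read_camera("side")
pr=lambda x0,y0,k,x,y:((x+.5)/k-.5+x0,(y+.5)/k-.5+y0)
t=lambda x,y:pr(120,0,3,x,y);q=lambda x,y:pr(60,50,2.5,x,y)
for n,a,b in(("ball",t(193,137),q(236,252)),("corner",t(293,131),q(289,227))):
    o1,d1=ray(c,a);o2,d2=ray(s,b);A=np.stack([d1,-d2],1);k=np.linalg.lstsq(A,o2-o1,rcond=None)[0]
    print(n,o1+d1*k[0],o2+d2*k[1])
E
```

```text
ball [812.  180.6 249. ] [810.1 179.  247.7]
corner [814.  124.7 246.6] [812.7 123.6 245.8]
```

Ball and corner both come out at about 248 high, as expected. The post at (789.5, 147) falls in the middle of the gap and about 10 mm behind the prong. I'll go down.

apply_moves(
  offset=[
    [0, 0, -0.3],
    [0, 0, -0.8],
    [0, 0, -1.4],
    [0, 0, -2],
    [0, 0, -2.6],
    [0, 0, -3.1],
    [0, 0, -3.3],
    [0, 0, -3.3],
    [0, 0, -3.3],
  ],
  yaw=[0, 0, 0, 0, 0, 0, 0, 0, 0],
  jaw=[1, 1, 1, 1, 1, 1, 1, 1, 1],
)

```text
t: 9.62
eef_pos: [575.3, 122.5, 157.7]
tcp_rot: [-2.877, 1.57, 0.269]
ft_force: [0.8, -0.6, -2.4]
opening: 0.232
```

```bash
python3 - <<'E'
from h import *
c=env.read_camera("side");save("s4.png",cv2.resize(c["frame"][80:280,60:340],None,fx=2.8,fy=2.8));c=env.read_camera("top");save("t4.png",cv2.resize(c["frame"][20:140,160:300],None,fx=4,fy=4))
E
```

```text
(no output)
```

View pics/s4.png

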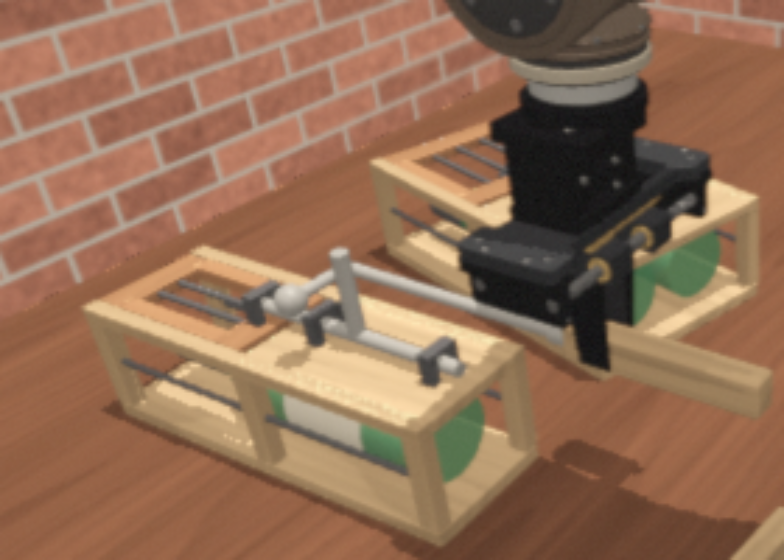

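View pics/t4.png

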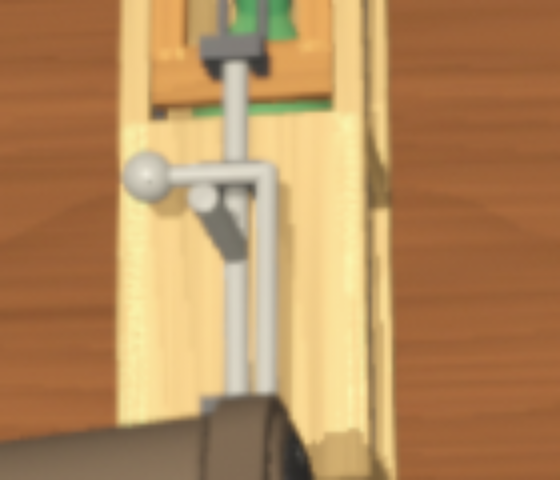

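The hook is engaged: the post stands between bar and ball, just short of the prong (top crop: post top at (203,198), prong on row 175). I'll draw it back slowly.

apply_moves(
  offset=[
    [-0.15, 0, 0],
    [-0.3, 0, 0],
    [-0.45, 0, 0],
    [-0.6, 0, 0],
    [-0.75, 0, 0],
    [-0.9, 0, 0],
    [-1.05, 0, 0],
    [-1.2, 0, 0],
    [-1.35, 0, 0],
    [-1.5, 0, 0],
    [-1.65, 0, 0],
    [-1.8, 0, 0],
    [-1.95, 0, 0],
    [-2.1, 0, 0],
    [-2.2, 0, 0],
    [-2.2, 0, 0],
  ],
  yaw=[0, 0, 0, 0, 0, 0, 0, 0, 0, 0, 0, 0, 0, 0, 0, 0],
  jaw=[1, 1, 1, 1, 1, 1, 1, 1, 1, 1, 1, 1, 1, 1, 1, 1],
)

```text
t: 11.72
eef_pos: [519.8, 122.5, 157.7]
tcp_rot: [-2.43, 1.571, 0.716]
ft_force: [1.3, -0.9, -2.6]
opening: 0.23
```

```bash
python3 - <<'E'
from h import *
print(env.state()["ft_force"],env.state()["moment"])
c=env.read_camera("side");save("s5.png",cv2.resize(c["frame"][80:280,60:340],None,fx=2.8,fy=2.8));c=env.read_camera("top");save("t5.png",cv2.resize(c["frame"][20:140,160:300],None,fx=4,fy=4))
E
```

```text
[ 1.26801132 -0.93674176 -2.61359489] [-0.10899054 -0.34992007 -0.19768195]
```

View pics/s5.png

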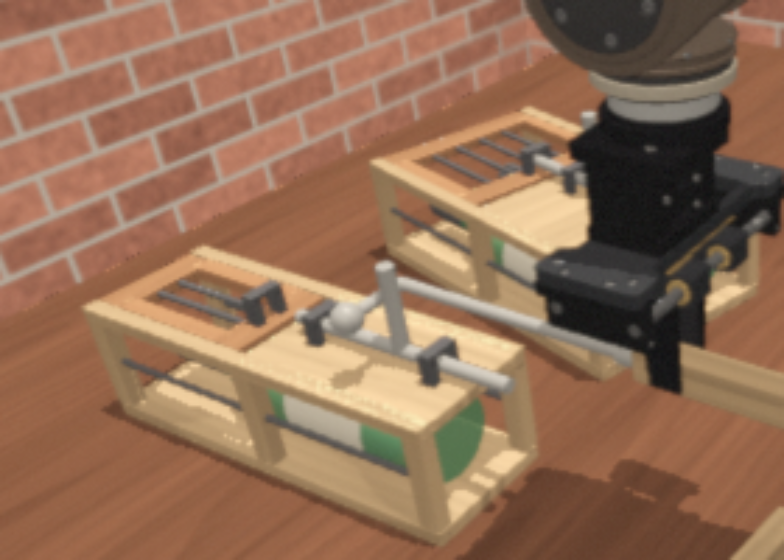

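View pics/t5.png

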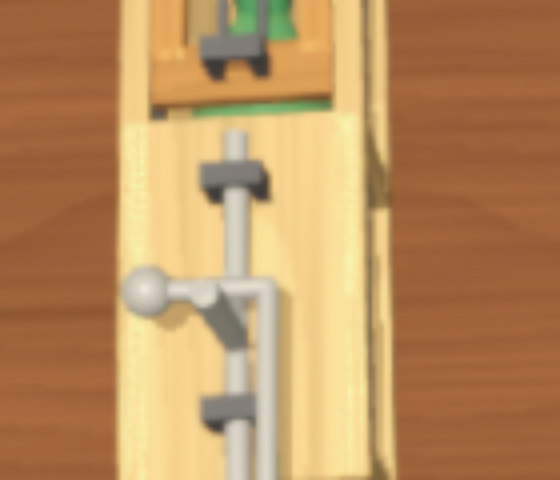

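The bolt is following, drawn about 45 mm so far. I'll continue in small steps and watch the force.

apply_moves(
  offset=[
    [-0.1, 0, 0],
    [-0.2, 0, 0],
    [-0.3, 0, 0],
    [-0.4, 0, 0],
    [-0.4, 0, 0],
  ],
  yaw=[0, 0, 0, 0, 0],
  jaw=[1, 1, 1, 1, 1],
)

```text
t: 12.45
eef_pos: [509.5, 122.5, 157.6]
tcp_rot: [-0.138, 1.57, 3.008]
ft_force: [2.7, -0.4, -2.2]
opening: 0.234
```

apply_moves(
  offset=[
    [-0.08, 0, 0],
    [-0.16, 0, 0],
    [-0.16, 0, 0],
  ],
  yaw=[0, 0, 0],
  jaw=[1, 1, 1],
)

```text
t: 12.82
eef_pos: [505.3, 122.5, 157.6]
tcp_rot: [-0.077, 1.57, 3.069]
ft_force: [2.9, 0.1, -1.8]
opening: 0.228
```

apply_moves(
  offset=[
    [-0.08, 0, 0],
    [-0.16, 0, 0],
    [-0.16, 0, 0],
  ],
  yaw=[0, 0, 0],
  jaw=[1, 1, 1],
)

```text
t: 13.2
eef_pos: [503.8, 122.7, 158.3]
tcp_rot: [-3.008, 1.566, 0.138]
ft_force: [14.8, 1.0, -4.4]
opening: 0.231
```

The force has risen to 15 N, so this looks like the stop. One more small pull to confirm.

apply_moves(
  offset=[
    [-0.08, 0, 0],
    [-0.12, 0, 0],
    [-0.12, 0, 0],
  ],
  yaw=[0, 0, 0],
  jaw=[1, 1, 1],
)

```text
t: 13.58
eef_pos: [503.5, 122.9, 159.0]
tcp_rot: [-3.024, 1.559, 0.122]
ft_force: [14.8, 0.6, -4.1]
opening: 0.226
```

```bash
python3 - <<'E'
from h import *
print(env.state()["ft_force"],env.state()["moment"])
c=env.read_camera("side");save("s6.png",cv2.resize(c["frame"][80:280,60:340],None,fx=2.8,fy=2.8));c=env.read_camera("top");save("t6.png",cv2.resize(c["frame"][20:140,160:300],None,fx=4,fy=4))
E
```

```text
[14.7583109   0.59025247 -4.12838578] [ 0.13316918 -2.37427269 -0.26364331]
```

View pics/s6.png

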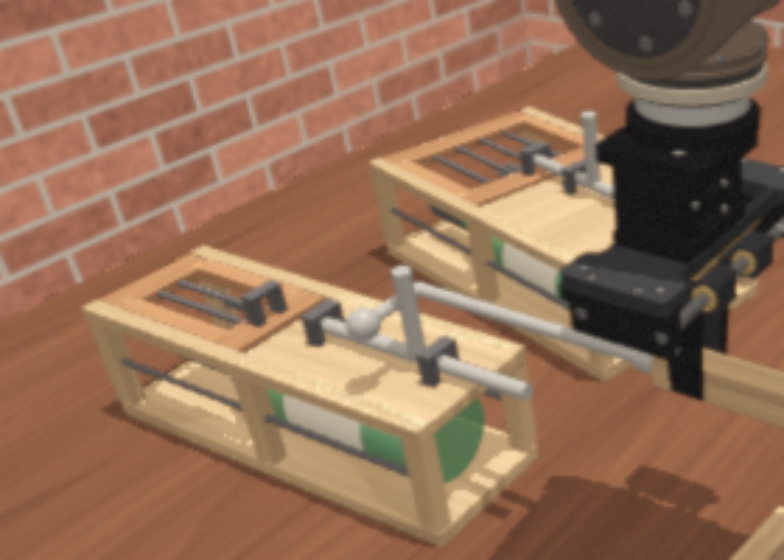

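View pics/t6.png

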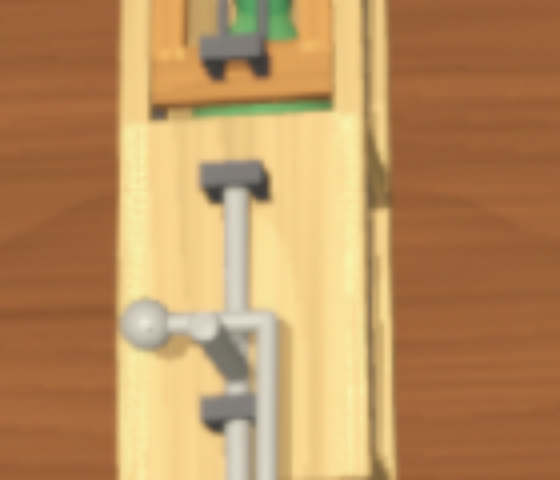

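```bash
python3 - <<'E'
from h import *
np.set_printoptions(precision=1,suppress=True)
c=env.read_camera("top"); s=env.read_camera("side")
pr=lambda x0,y0,k,x,y:((x+.5)/k-.5+x0,(y+.5)/k-.5+y0)
t=lambda x,y:pr(160,20,4,x,y);q=lambda x,y:pr(60,80,2.8,x,y)
for n,a,b in(("ball",t(146,324),q(363,323)),("post",t(204,325),q(402,271)),("corner",t(268,322),q(420,291))):
    o1,d1=ray(c,a);o2,d2=ray(s,b);A=np.stack([d1,-d2],1);k=np.linalg.lstsq(A,o2-o1,rcond=None)[0]
    print(n,o1+d1*k[0],o2+d2*k[1])
print(onz(c,t(204,325),195),onz(s,q(402,271),195), "boltend side",onz(s,q(527,391),122))
p=pr(180,20,4,157,455);print(env.state()["tcp_rot"])
E
```

```text
ball [741.7 179.  167.6] [740.6 178.2 167. ]
post [730.7 146.  195.8] [729.1 144.9 195.1]
corner [741.3 123.9 165. ] [739.6 122.7 164.2]
[731.  146.2 195. ] [729.2 144.8 195. ] boltend side [632.1 141.3 122. ]
[-3.   1.6  0.1]
```

The post has travelled about 60 mm, which fits a 70 mm stop with a starting value near 10 mm. A slightly firmer pull will tell the stop apart from friction.

apply_moves(
  offset=[
    [-0.1, 0, 0],
    [-0.2, 0, 0],
    [-0.2, 0, 0],
  ],
  yaw=[0, 0, 0],
  jaw=[1, 1, 1],
)

```text
t: 14.15
eef_pos: [502.3, 123.1, 160.2]
tcp_rot: [-3.031, 1.55, 0.115]
ft_force: [19.3, 1.2, -3.7]
opening: 0.227
```

```bash
python3 - <<'E'
from h import *
np.set_printoptions(precision=2,suppress=True)
print(env.state()["ft_force"],env.state()["moment"])
c=env.read_camera("side");save("s7.png",cv2.resize(c["frame"][80:280,60:340],None,fx=2.8,fy=2.8));c=env.read_camera("top");save("t7.png",cv2.resize(c["frame"][20:140,160:300],None,fx=4,fy=4))
E
```

```text
[19.28  1.18 -3.71] [ 0.11 -3.1  -0.13]
```

View pics/t7.png

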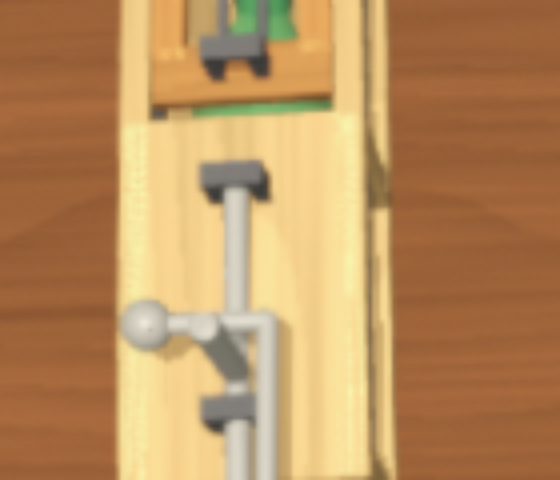

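View pics/s7.png

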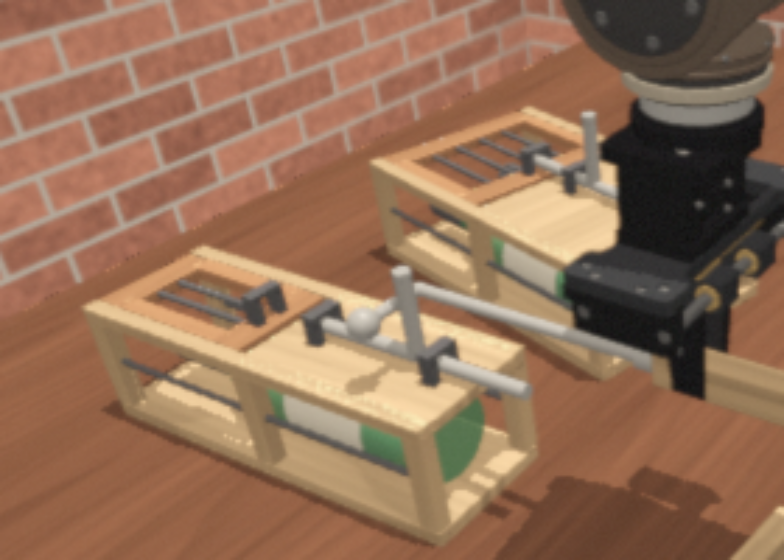

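The bolt stays put at 19 N, so it's at its stop. I'll move forward to unload the prong, then rise straight up.

apply_moves(
  offset=[
    [0.1, 0, 0],
    [0.25, 0, 0],
    [0.4, 0, 0],
    [0.45, 0, 0],
    [0.45, 0, 0],
    [0.45, 0, 0],
  ],
  yaw=[0, 0, 0, 0, 0, 0],
  jaw=[1, 1, 1, 1, 1, 1],
)

```text
t: 15.0
eef_pos: [513.4, 123.1, 160.1]
tcp_rot: [-3.031, 1.55, 0.114]
ft_force: [0.7, -0.7, -1.7]
opening: 0.229
```

```bash
python3 - <<'E'
from h import *
np.set_printoptions(precision=2,suppress=True)
s=env.state()
print(s["ft_force"],s["moment"]); print(R.from_euler("xyz",s["tcp_rot"]).as_matrix().round(4))
c=env.read_camera("side");save("s8.png",cv2.resize(c["frame"][80:280,60:340],None,fx=2.8,fy=2.8));c=env.read_camera("top");save("t8.png",cv2.resize(c["frame"][20:140,160:300],None,fx=4,fy=4))
E
```

```text
[ 0.73 -0.72 -1.68] [ 0.04  0.1  -0.02]
[[ 0.02  0.   -1.  ]
 [ 0.   -1.   -0.  ]
 [-1.   -0.   -0.02]]
```

View pics/t8.png

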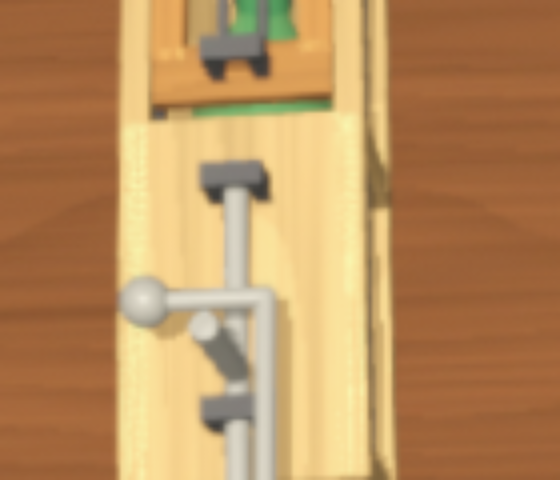

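View pics/s8.png

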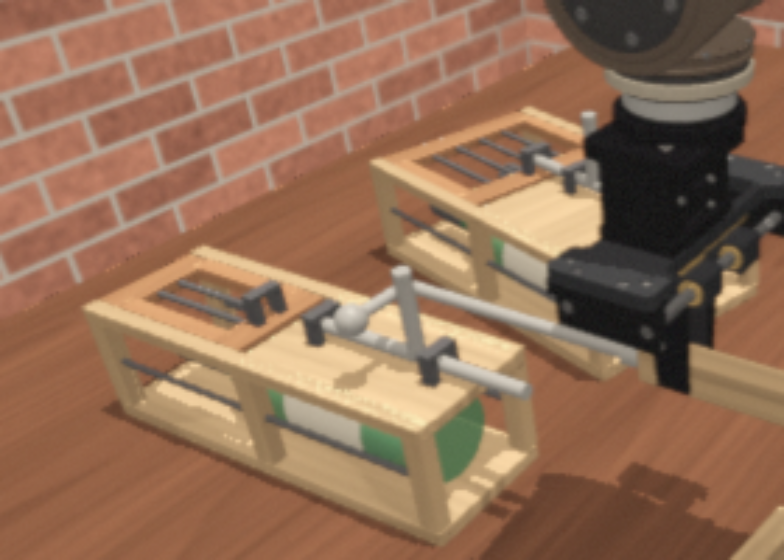

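Hook clear and post unmoved. Going up.

apply_moves(
  offset=[
    [0, 0, 0.3],
    [0, 0, 0.8],
    [0, 0, 1.4],
    [0, 0, 2],
    [0, 0, 2.6],
    [0, 0, 3.2],
    [0, 0, 3.7],
    [0, 0, 4],
    [0, 0, 4],
    [0, 0, 4],
  ],
  yaw=[0, 0, 0, 0, 0, 0, 0, 0, 0, 0],
  jaw=[1, 1, 1, 1, 1, 1, 1, 1, 1, 1],
)

```text
t: 16.35
eef_pos: [513.2, 123.1, 259.7]
tcp_rot: [-3.032, 1.551, 0.114]
ft_force: [0.3, 0.4, -2.4]
opening: 0.227
```

```bash
python3 - <<'E'
from h import *
np.set_printoptions(precision=3,suppress=True)
s=env.state()
print(s["t"],s["eef_pos"],s["ft_force"]); print(R.from_euler("xyz",s["tcp_rot"]).as_matrix())
c=env.read_camera("side");save("s9.png",cv2.resize(c["frame"][50:280,60:380],None,fx=2.5,fy=2.5));c=env.read_camera("top");save("t9.png",cv2.resize(c["frame"][0:200,120:380],None,fx=3,fy=3))
E
```

```text
16.35 [513.198 123.095 259.656] [ 0.256  0.373 -2.354]
[[ 0.02   0.004 -1.   ]
 [ 0.002 -1.    -0.004]
 [-1.    -0.002 -0.02 ]]
```

View pics/t9.png

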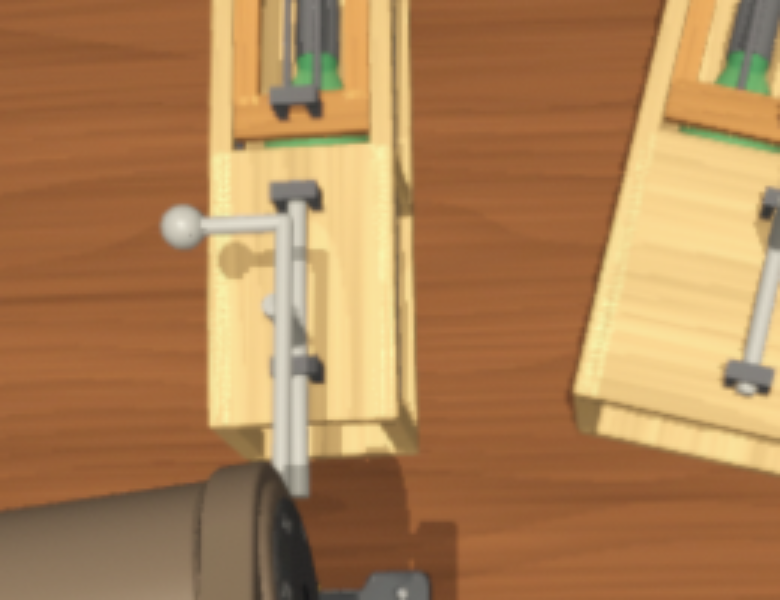

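View pics/s9.png

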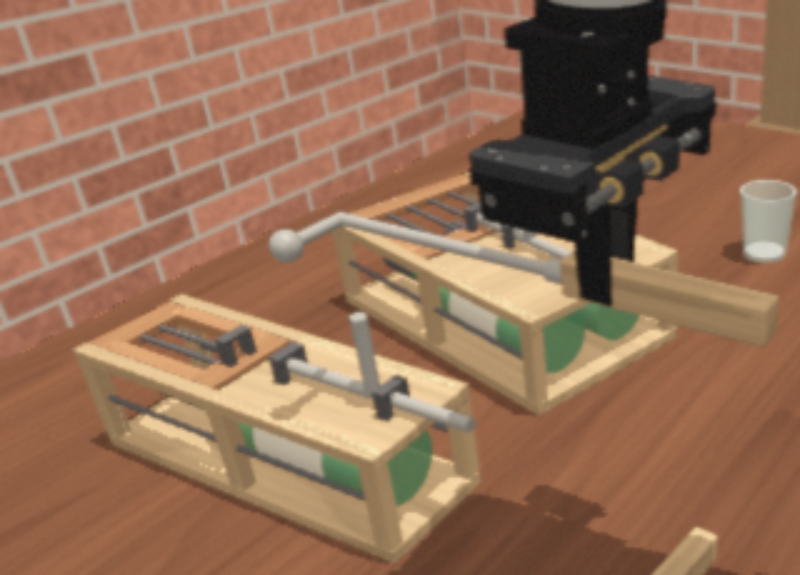

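```bash
python3 - <<'E'
from h import *
np.set_printoptions(precision=1,suppress=True)
c=env.read_camera("top"); s=env.read_camera("side")
pr=lambda x0,y0,k,x,y:((x+.5)/k-.5+x0,(y+.5)/k-.5+y0)
t=lambda x,y:pr(120,0,3,x,y);q=lambda x,y:pr(60,50,2.5,x,y)
for n,a,b in(("ball",t(182,227),q(286,245)),("corner",t(284,221),q(341,219)),("bolt end",t(298,490),q(469,424))):
    o1,d1=ray(c,a);o2,d2=ray(s,b);A=np.stack([d1,-d2],1);k=np.linalg.lstsq(A,o2-o1,rcond=None)[0]
    print(n,o1+d1*k[0],o2+d2*k[1])
E
```

```text
ball [751.8 179.9 267.3] [750.9 179.1 266.6]
corner [753.2 124.5 266.1] [751.5 123.2 265.1]
bolt end [634.4 145.5 124.8] [631.4 143.7 123.8]
```

apply_moves(
  offset=[
    [-0.02, -0.25, 0],
    [-0.07, -0.8, 0],
    [-0.15, -1.6, 0],
    [-0.25, -2.7, 0],
    [-0.36, -3.8, 0],
    [-0.46, -4.9, 0],
    [-0.56, -6, 0],
    [-0.66, -7.1, 0],
    [-0.77, -8.2, 0],
    [-0.87, -9.3, 0],
    [-0.97, -10.4, 0],
    [-1.08, -11.5, 0],
    [-1.18, -12.6, 0],
    [-1.28, -13.7, 0],
    [-1.38, -14.8, 0],
    [-1.48, -15.8, 0],
    [-1.54, -16.5, 0],
    [-1.58, -16.9, 0],
    [-1.58, -16.9, 0],
    [-1.58, -16.9, 0],
  ],
  yaw=[0.2, 0.6, 1.2, 2, 2.9, 3.8, 4.6, 5.5, 6.3, 7.2, 8, 8.9, 9.7, 10.6, 11.4, 12.2, 12.7, 13, 13, 13],
  jaw=[1, 1, 1, 1, 1, 1, 1, 1, 1, 1, 1, 1, 1, 1, 1, 1, 1, 1, 1, 1],
)

```text
t: 19.05
eef_pos: [473.7, -299.2, 259.7]
tcp_rot: [-3.024, 1.551, 1.482]
ft_force: [-0.1, 0.1, -3.5]
opening: 0.228
```

The hook is at the expected height, so the rod is level. Now I'll lower it: quickly at first, then gently until it touches.

apply_moves(
  offset=[
    [0, 0, -0.3],
    [0, 0, -0.8],
    [0, 0, -1.6],
    [0, 0, -2.6],
    [0, 0, -3.6],
    [0, 0, -4.6],
    [0, 0, -5.6],
    [0, 0, -6.6],
    [0, 0, -7.6],
    [0, 0, -8.4],
    [0, 0, -9],
    [0, 0, -9.4],
    [0, 0, -9.6],
    [0, 0, -9.7],
    [0, 0, -9.7],
    [0, 0, -9.7],
  ],
  yaw=[0, 0, 0, 0, 0, 0, 0, 0, 0, 0, 0, 0, 0, 0, 0, 0],
  jaw=[1, 1, 1, 1, 1, 1, 1, 1, 1, 1, 1, 1, 1, 1, 1, 1],
)

```text
t: 21.05
eef_pos: [473.8, -299.3, 17.6]
tcp_rot: [-3.048, 1.551, 1.459]
ft_force: [0.0, 0.4, -2.8]
opening: 0.231
```

```bash
python3 - <<'E'
from h import *
c=env.read_camera("side");save("s10.png",cv2.resize(c["frame"][130:260,320:460],None,fx=4,fy=4))
c=env.read_camera("wrist");save("w10.png",c["frame"])
E
```

View pics/s10.png

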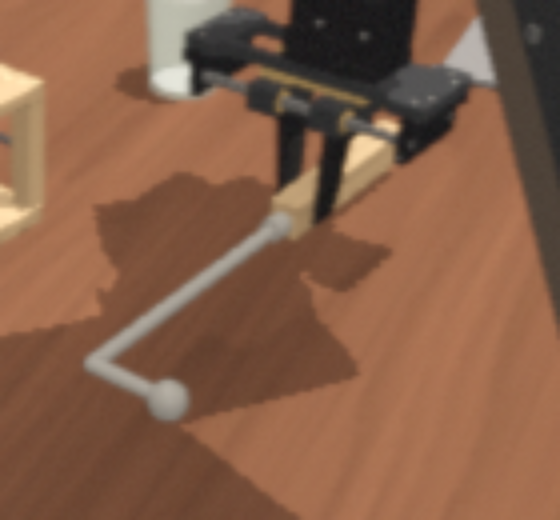

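apply_moves(
  offset=[
    [0, 0, -0.06],
    [0, 0, -0.12],
    [0, 0, -0.18],
    [0, 0, -0.24],
    [0, 0, -0.28],
    [0, 0, -0.28],
  ],
  yaw=[0, 0, 0, 0, 0, 0],
  jaw=[1, 1, 1, 1, 1, 1],
)

```text
t: 21.9
eef_pos: [473.8, -299.2, 10.4]
tcp_rot: [-3.042, 1.551, 1.464]
ft_force: [0.1, -0.9, -2.8]
opening: 0.228
```

apply_moves(
  offset=[
    [0, 0, -0.05],
    [0, 0, -0.1],
    [0, 0, -0.13],
    [0, 0, -0.13],
  ],
  yaw=[0, 0, 0, 0],
  jaw=[1, 1, 1, 1],
)

```text
t: 22.4
eef_pos: [473.7, -299.2, 7.1]
tcp_rot: [-3.034, 1.551, 1.473]
ft_force: [-0.8, 0.3, -3.4]
opening: 0.23
```

apply_moves(
  offset=[
    [0, 0, -0.04],
    [0, 0, -0.06],
    [0, 0, -0.06],
  ],
  yaw=[0, 0, 0],
  jaw=[1, 1, 1],
)

```text
t: 22.78
eef_pos: [473.8, -299.3, 5.6]
tcp_rot: [-3.038, 1.551, 1.468]
ft_force: [0.3, -1.2, -0.5]
opening: 0.23
```

apply_moves(
  offset=[
    [0, 0, -0.03],
    [0, 0, -0.05],
    [0, 0, -0.05],
  ],
  yaw=[0, 0, 0],
  jaw=[1, 1, 1],
)

```text
t: 23.15
eef_pos: [473.8, -299.3, 5.4]
tcp_rot: [-3.066, 1.551, 1.441]
ft_force: [-4.6, 1.4, 13.1]
opening: 0.227
```

```bash
python3 - <<'E'
from h import *
np.set_printoptions(precision=2,suppress=True)
s0=env.state();print(s0["ft_force"],s0["moment"])
s=env.read_camera("side");save("s11.png",cv2.resize(s["frame"][130:260,320:460],None,fx=4,fy=4))
c=env.read_camera("top");save("t11.png",cv2.resize(c["frame"][180:300,300:520],None,fx=3.5,fy=3.5))
E
```

```text
[-4.57  1.44 13.13] [ 0.63  0.43 -0.01]
```

View pics/s11.png

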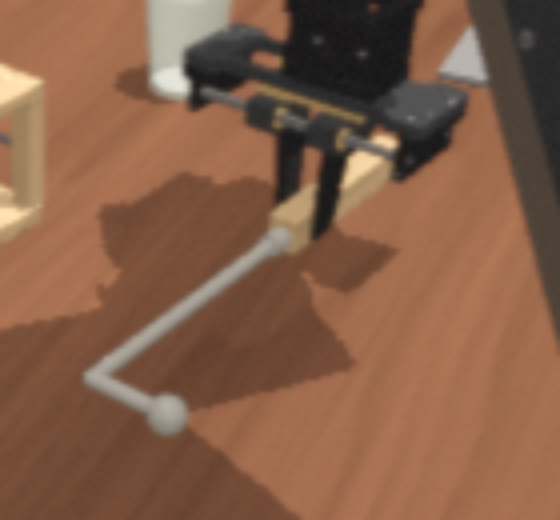

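View pics/t11.png

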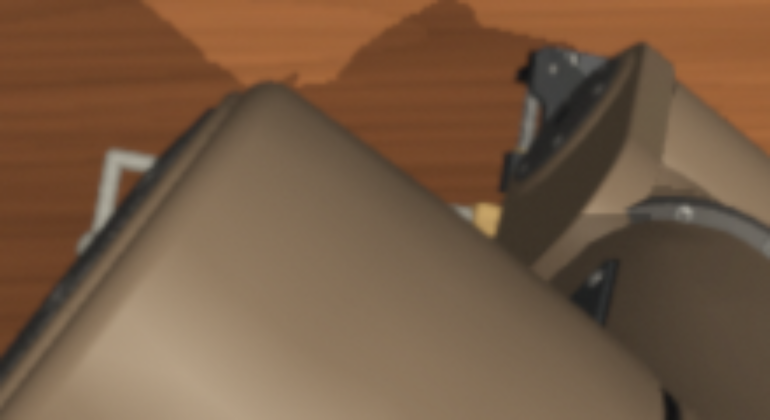

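The rod rests on the table at the same TCP height as when picked up, with upward contact force. I'll open the jaws, wait, and then rise.

apply_moves(
  offset=[
    [0, 0, 0],
    [0, 0, 0],
    [0, 0, 0],
    [0, 0, 0],
    [0, 0, 0],
    [0, 0, 0],
    [0, 0, 0],
    [0, 0, 0],
  ],
  yaw=[0, 0, 0, 0, 0, 0, 0, 0],
  jaw=[-1, -1, -1, -1, -1, -1, -1, -1],
)

```text
t: 24.25
eef_pos: [473.8, -299.3, 5.5]
tcp_rot: [-3.07, 1.551, 1.437]
ft_force: [-0.8, 0.3, 0.1]
opening: 0.981
```

apply_moves(
  offset=[
    [0, 0, 0.4],
    [0, 0, 1],
    [0, 0, 2],
    [0, 0, 3],
    [0, 0, 4],
    [0, 0, 5],
    [0, 0, 6],
    [0, 0, 7],
    [-2, -2, 8],
    [-4, -4, 8],
    [-5, -5, 8],
    [-5, -5, 8],
    [-5, -5, 8],
  ],
  yaw=[0, 0, 0, 0, 0, 0, 0, 0, 0, 0, 0, 0, 0],
  jaw=[-1, -1, -1, -1, -1, -1, -1, -1, -1, -1, -1, -1, -1],
)

```text
t: 25.88
eef_pos: [348.8, -424.0, 206.2]
tcp_rot: [-3.093, 1.551, 1.413]
ft_force: [0.5, -0.3, 0.0]
opening: 1.0
```

```bash
python3 - <<'E'
from h import *
np.set_printoptions(precision=2,suppress=True)
s0=env.state();print(s0["t"],s0["ft_force"],s0["eef_pos"])
s=env.read_camera("side");save("s12.png",s["frame"])
c=env.read_camera("top");save("t12.png",c["frame"])
E
```

```text
25.875 [ 0.45 -0.34  0.02] [ 348.79 -424.03  206.19]
```

View pics/s12.png

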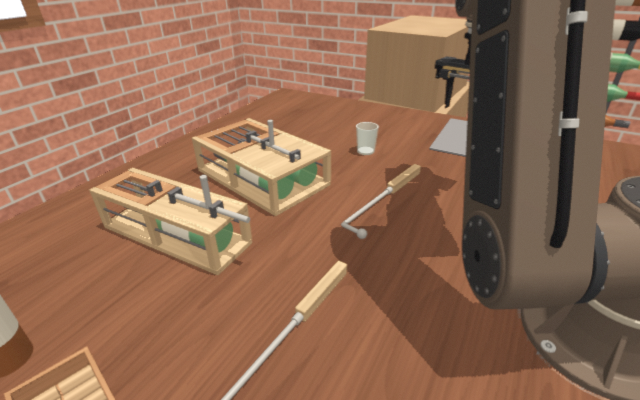

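View pics/t12.png

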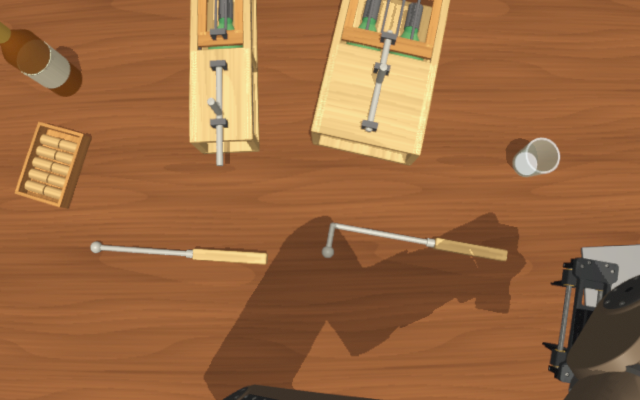

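The rod lies flat where it started (corner at (333,225), ball at (328,252)). The narrow bolt is drawn, with its end at (220,163). The wide bolt's end is still at (369,127). I'm handing in.

```bash
python3 - <<'E'
from cell import env
print(env.job_done())
E
```

```text
the job is handed in; nothing more can be done
None
```

The narrow locker's bolt is drawn back to its stop using only the hooked rod. The rod is laid back on the table almost exactly where it was picked up. I handed the job in at about 26 s.

- **Stop reached:** The bolt's post moved about 59–60 mm. The pull force then rose from about 3 N to 15 N, and a firmer pull at 19 N did not move the bolt further. That travel fits a 70 mm stop only if the bolt started about 10 mm drawn; I had no direct reading of the joint.
- **Rod laid down:** I lowered it until the table carried it, at the same tool height as when I picked it up. On the last small step it pressed down at about 13 N. I then opened the jaws and backed away, and the wrist force went back to about zero.
- **Other checks:** In the last pictures the rod lies flat, the drawn bolt is where I left it, and the wide locker's bolt has not visibly moved.
- **One oddity:** Pulling against the stop left the tool tilted by about 1.2°. A check of the hook's height afterwards showed the rod still level, so it did not affect laying it down.

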